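# Clamp a denture flask in the bench press: to touch, then a quarter turn

### The arm

A 7-joint arm with a two-finger parallel gripper is mounted at the origin on a cart in front of the work surface, level with it; the furniture and walls round the work are solid. World frame = base frame: x ahead of the robot, y to its left, z up, the work surface at z = 0. Lengths are in m, angles in rad, forces in N, time in s.
With the tool pointing down it reaches from about 0.4 to 0.85 m from the base axis. Payload 10.4 kg.
Tool frame: the origin (TCP) lies at the very end of the fingers, on their centre line; the grasp point (between the pads) lies 19 mm behind it (manip.grip_depth is the distance from the TCP to the grasp point, in m); z points along the fingers, x is the direction in which the jaws open and shut, and the axes are right-handed (so a half turn about z gives the same grasp; the last joint's range is limited). The gripper opens to 85 mm and grips with 20 to 120 N. Pads are 22 mm wide; open, the fingers measure 114 mm over their backs; the gripper's body (76 mm by 85 mm) begins 54 mm behind the grasp point. The pads swing forward as they close: fully open they stand 13 mm farther back than shut.
Start: joints at [-1.18, 0.332, -0.065, 1.46, 0.022, 1.35, -0.088], TCP at [0.251, 0.572, 0.231] pointing down, gripper open.
Joint ranges: [-2.6, 2.6], [-0.5, 2.12], [-1.47, 1.34], [0.16, 2.42], [-1.27, 4.41], [0.06, 2.06], [-2.6, 2.6]. Speed limits (rad/s): [2.22, 2.22, 2.79, 2.79, 3.14, 3.14, 3.14].

### API

Orientations are given as a unit quaternion [x, y, z, w].
In Python, from workcell import manip, cams gives the robot as it stands. The module is installed in compiled form; this text tells all that it offers.
- The arm moves only by the tool move_arm, never from a script. Its arguments are lists of equal length, an entry for each row: "claw": the opening, from 0 (shut) to 1 (fully open); "dp": the shift along the tool's x, y, z as a fraction of full scale, a list of three; "turn": the turn, a rotation vector about the tool's x, y, z as a fraction of full scale, a list of three. A call has 1 to 8 rows; each row shifts and turns the commanded pose from where the row before left it, along the tool's axes as they then stand; what a row does not reach is not made up. Full scale, the value 1, is 200 mm for a shift and 45 degrees for a turn. A row lasts 1/12 s, in which the tool goes at most 41.7 mm and 7.16 degrees, less where a joint would pass 70% of its speed; a pose out of reach is approached as far as the arm can. A call with a number of a shift or a turn outside -1 to 1 is refused whole. A call with a gripper value outside its range is refused whole. The fingers move at their own pace and stop on an object; "grip_force" is the grip in N (left out, the last holds). Time passes only in rows, so rows that do not move let the fingers close. It gives the time, the measured TCP pose, the force and the opening at its end, in the units of the state.
- manip.get_obs(): the state, without advancing time (a new reading comes with each control period).
- cams.camera(name): name is "side" or "top"; returns the picture (384x512x3 uint8, red, green, blue); there is no depth.
- cams.camera_info(name): a dict with "fx", "fy", "cx", "cy" (pixels), "dist" ([k1, k2, p1, p2, k3] as OpenCV has them; the pictures are not rectified), "pose" (4x4, takes a point from camera to world coordinates). Camera axes: x right, y down, z forward; pixel columns grow to the right and rows downward; lengths in m; the calibration is good to about 2 mm. A picture is of the moment at which its call begins. camera_info takes no time and is no camera call.
- manip.hand_in(): hands the job in, once; it reports no verdict.
The state is a dict: "clock": time; "joint_pos": joint angles; "joint_velocities": joint speeds; "tau": joint torques, N m; "position": TCP position; "ee_rot": TCP orientation; "ft_force": force on the tool from outside, world axes, zero at the start; "torque": the same for the moment, N m; "grip_width": opening from 0.0 (shut) to 1.0 (fully open).
Only numpy, scipy, OpenCV 4.12 (cv2) and the standard library are available. Lean on these libraries where they do the work, as an engineer would, in place of code of your own. Each camera call takes 0.05 s, during which the arm holds its last target.

### The job

Close the bench press on the brass flask standing in it: turn the crank with the red handle clockwise (seen from above) until the blue pressure plate just touches the flask, then add one more quarter turn of the crank and let go. Do not overtighten it, and leave the flask and the other things on the worktop where they stand.

Things in the scene. Friction and masses are not known exactly. Their poses are not given: they have to be found in the camera images.
- crank_handle (a point): Upright red round handle on the end of the crank arm, 60 mm from the turning axis: 22 mm diameter, 46 mm tall; does not spin. The point is on its centre line, 22 mm above the arm's top, 24 mm below the handle's top. Push it round from behind with a closed gripper, or pinch it: about 4 N before the plate touches, 7 to 9 N after. Of the rest only the hub (40 mm wide) stands above the arm, by 4 mm.
- crank_axis (a point): Point on the crank's vertical turning axis, at the same height as the point crank_handle, above the middle of the press (18 mm above the hub's top).
- crank (a joint): Crank angle in rad, growing clockwise seen from above; at 0 the arm points along -x of press_base. One turn lowers the plate by 24 mm (3.82 mm per rad); the crank keeps its height, is stiff and stays where left. It starts at 0 to 1.4 rad. The press head's height on the columns differs from start to start, so the plate touches 0.2 to 1.25 turns after the start.
- plate (a joint): How far the springs behind the pressure plate are squeezed, in m. 0 while the plate hangs free; once it touches the flask it grows by 3.82 mm per rad of crank, so that a quarter turn past touch gives 6 mm. The springs are preloaded, so the crank becomes noticeably heavier at touch.
- plate_face (a point): Centre of the underside of the blue round pressure plate (72 mm diameter, 8 mm thick) that comes down on the flask.
- press_base: Fixed bench press: grey base plate 130 x 200 mm, 15 mm high, two steel columns 16 mm thick, 78 mm to either side (+y, -y), and a cross beam on them (44 x 190 mm, its top 147 to 167 mm above the worktop). Origin at the middle of the base on the worktop, z up.
- flask: Loose round brass flask of two halves, 82 mm diameter (96 mm over its lugs), 52 mm high, 0.7 kg, already standing in the middle of the press base, under the plate. Origin at the centre of its underside.
- tape_1: Bystander: roll of beige tape lying flat, 98 mm diameter, 25 mm high; origin at the centre of its underside.
- cast_upper: Bystander: cream plaster dental cast, 65 x 62 x 28 mm; origin at the centre of its underside.
- gauze_pack: Bystander: small teal and white carton lying flat, 94 x 62 x 36 mm; origin at the centre of its underside.
There are look-alikes about, which are no part of the job. What is meant by the flask is not green or orange, and is the larger of those in its own colour.

How it is judged:
At the end, for the whole second after the job is handed in: The plate presses on the flask with its springs squeezed 4 to 8 mm, that is the crank stands 60 to 120 degrees past the point of touch (90 asked), and is at rest; the flask stands upright within 10 mm of where it stood, the tape, cast and carton within 20 mm (value of joint plate between 0.004 and 0.008 m and velocity of joint crank between -0.05 and 0.05 rad/s and distance of flask from where it was at the start of the episode below 0.01 m and angle between flask's own z axis and vertical below 0.05 rad and distance of each of tape_1, cast_upper, gauze_pack from where it was at the start of the episode below 0.02 m).
It fails at once if the press is overtightened: the springs are squeezed more than 8.7 mm, 130 degrees past touch (value of joint plate above 0.0087 m).
It also fails if it takes over 67 s, if anything falls off the work surface, if the arm or the gripper's body presses on something with over 40 N, if the wrist force passes 120 N, or if a joint passes its speed limit or range.

## Working session

There is one attempt and no reset: what is moved stays moved. The work goes in short steps, Python scripts to look and compute and a tool call to move; the robot and the scene stay as the last step left them, time stands still between calls to the robot, and variables do not carry over. Pictures are saved under pics/ and viewed, and the job is handed in when it is done.

Besides the shell and the picture viewer there is one more tool, called after "Request:" in YAML: its name, and indented under it one key for each argument. move_arm: Moves the arm, as the interface text tells. Shift numbers are shares of 200 mm and turn numbers shares of 45 degrees, none past 1 either way. Its arguments: {"type":"object","properties":{"claw":{"type":"array","items":{"type":"number"}},"dp":{"type":"array","items":{"type":"array","items":{"type":"number"}}},"turn":{"type":"array","items":{"type":"array","items":{"type":"number"}}},"grip_force":{"type":"number"}},"required":["claw","dp","turn"]}

```bash
mkdir -p pics; python3 - <<'E'
from workcell import manip, cams
import cv2
for n in ["side","top"]:
    im=cams.camera(n); cv2.imwrite(f"pics/{n}0.png",im[:,:,::-1]); print(n,cams.camera_info(n))
print(manip.get_obs())
E
```

```text
side {'fx': 439.3816713074455, 'fy': 439.3816713074455, 'cx': 255.47924805292223, 'cy': 189.78366361162117, 'dist': array([0.03876839, 0.        , 0.        , 0.        , 0.        ]), 'pose': array([[-0.99974756,  0.01448601, -0.01717477,  0.57403306],
       [ 0.02238592,  0.70754704, -0.70631159,  0.72607131],
       [ 0.00192032, -0.70651776, -0.7076927 ,  0.94487359],
       [ 0.        ,  0.        ,  0.        ,  1.        ]])}
top {'fx': 392.58159160303853, 'fy': 392.58159160303853, 'cx': 256.82638899408033, 'cy': 188.73098808372328, 'dist': array([-0.10518147,  0.        ,  0.        ,  0.        ,  0.        ]), 'pose': array([[-0.02816891, -0.99646978,  0.07908536,  0.4400326 ],
       [-0.99959352,  0.02773257, -0.00661041, -0.07282544],
       [ 0.00439384, -0.07923942, -0.99684593,  1.31721795],
       [ 0.        ,  0.        ,  0.        ,  1.        ]])}
{'clock': 0.1, 'joint_pos': array([-1.17959806,  0.33280393, -0.06469559,  1.46086325,  0.02160588,
        1.3498755 , -0.08850235]), 'joint_velocities': array([-2.71023456e-04, -2.15292895e-03, -3.07939156e-04, -9.55224771e-04,
       -7.23988964e-05,  3.35073649e-04, -5.86371786e-04]), 'tau': array([ 1.32350273e-03, -6.26744342e+01,  4.90812957e-02, -3.92430174e+01,
        1.63140683e-02,  6.87799024e-03,  2.61896122e-05]), 'position': array([0.25117992, 0.57194481, 0.23059561]), 'ee_rot': array([ 8.37280251e-01,  5.46773617e-01, -5.07209975e-04,  3.68970250e-04]), 'ft_force': array([-0.09216899,  0.10422756, -0.39840707]), 'torque': array([-0.02613138, -0.00446235, -0.02925416]), 'grip_width': 0.9999828133207237}
```

View pics/side0.png

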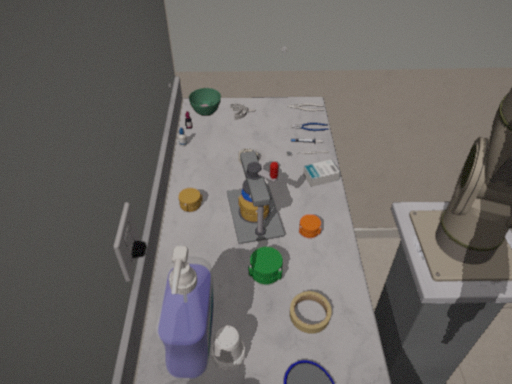

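View pics/top0.png

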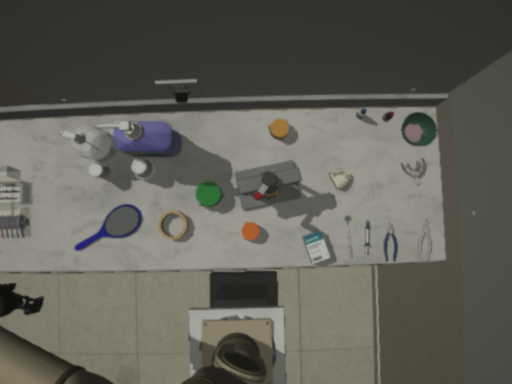

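The side view shows the press at about (255,205), with the red handle at (274,170). In the top view the hub is near (268,183) and the red handle near (257,196). I'll zoom in on both.

```bash
python3 - <<'E'
import cv2,numpy as np
a=cv2.imread("pics/side0.png")[130:255,200:330]; b=cv2.imread("pics/top0.png")[150:225,225:315]
cv2.imwrite("pics/z.png",np.hstack([cv2.resize(a,(400,385),interpolation=cv2.INTER_CUBIC),cv2.resize(b,(400,385),interpolation=cv2.INTER_CUBIC)]))
E
cat > h.py <<'E'
import cv2,numpy as np
from workcell import manip,cams
def red(im):
    hsv=cv2.cvtColor(im,cv2.COLOR_RGB2HSV)
    m=((hsv[...,0]<6)|(hsv[...,0]>172))&(hsv[...,1]>190)&(hsv[...,2]>70)
    return m.astype(np.uint8)
def ray(n,uv):
    c=cams.camera_info(n);K=np.array([[c['fx'],0,c['cx']],[0,c['fy'],c['cy']],[0,0,1]])
    p=cv2.undistortPoints(np.array([[uv]],float),K,c['dist'])[0,0]
    P=c['pose'];return P[:3,3],P[:3,:3]@np.array([p[0],p[1],1])
def onz(n,uv,z):
    o,d=ray(n,uv);return o+d*(z-o[2])/d[2]
def tri(uv1,uv2):
    o1,d1=ray('side',uv1);o2,d2=ray('top',uv2)
    d1/=np.linalg.norm(d1);d2/=np.linalg.norm(d2)
    t=np.linalg.lstsq(np.c_[d1,-d2],o2-o1,rcond=None)[0]
    p,q=o1+t[0]*d1,o2+t[1]*d2
    return (p+q)/2,np.linalg.norm(p-q)
def proj(n,X):
    c=cams.camera_info(n);K=np.array([[c['fx'],0,c['cx']],[0,c['fy'],c['cy']],[0,0,1]])
    P=np.linalg.inv(c['pose']);return cv2.projectPoints(np.array([X],float),cv2.Rodrigues(P[:3,:3])[0],P[:3,3],K,c['dist'])[0][0,0]
E
python3 - <<'E'
from h import *
for n in ['side','top']:
    im=cv2.imread(f"pics/{n}0.png")[:,:,::-1].copy()
    k,l,s,c=cv2.connectedComponentsWithStats(red(im))
    for i in range(1,k):
        if s[i,4]>8: print(n,s[i],c[i])
E
```

```text
side [271 163   7  15  91] [273.68131868 169.76923077]
```

View pics/z.png

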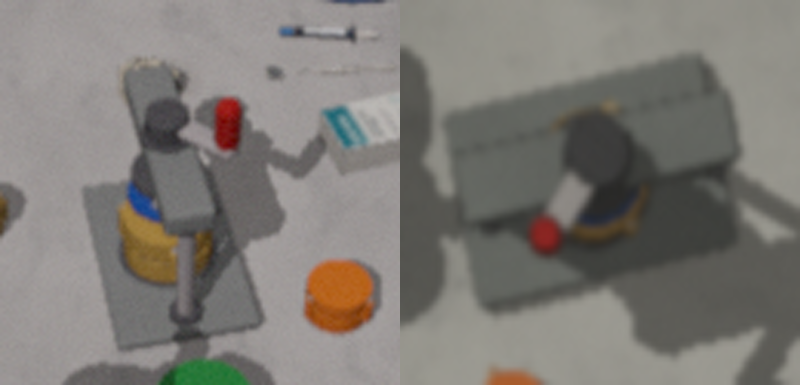

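```bash
python3 - <<'E'
from h import *
im=cv2.imread("pics/top0.png")[:,:,::-1].copy()
hsv=cv2.cvtColor(im,cv2.COLOR_RGB2HSV)
m=(((hsv[...,0]<6)|(hsv[...,0]>172))&(hsv[...,1]>140)).astype(np.uint8)
k,l,s,c=cv2.connectedComponentsWithStats(m[170:215,235:285])
for i in range(1,k):
    if s[i,4]>5: print(s[i],c[i]+[235,170])
H,e=tri((273.7,169.8),(257.4,196.2));print("handle",H,e)
A,e=tri((254,164.5),(269,180));print("hub",A,e)
# blob tops: side top of handle at row163.5
for z in (.17,.18,.19,.2,.21,.22): print(z,onz('top',(257.6,196),z),onz('side',(273.7,165),z), onz('side',(273.7,177),z-.04))
# base corners in side
for uv in [(226.5,190),(238,242.5),(285,234.5),(271.5,187)]: print(uv,onz('side',uv,.015))
E
```

```text
[19 23  7  6 33] [257.24242424 195.45454545]
handle [ 0.50804082 -0.08137522  0.20518292] 0.0021773865069040946
hub [ 0.5555274  -0.11627954  0.19236513] 0.004030270636476732
0.17 [ 0.5096475  -0.08209547  0.17      ] [ 0.50505654 -0.13875194  0.17      ] [ 0.50399712 -0.1349483   0.13      ]
0.18 [ 0.50904069 -0.08201467  0.18      ] [ 0.50594671 -0.12759111  0.18      ] [ 0.50485659 -0.124382    0.14      ]
0.19 [ 0.50843387 -0.08193386  0.19      ] [ 0.50683687 -0.11643028  0.19      ] [ 0.50571606 -0.1138157   0.15      ]
0.2 [ 0.50782706 -0.08185306  0.2       ] [ 0.50772704 -0.10526945  0.2       ] [ 0.50657553 -0.10324941  0.16      ]
0.21 [ 0.50722024 -0.08177225  0.21      ] [ 0.5086172  -0.09410862  0.21      ] [ 0.507435   -0.09268311  0.17      ]
0.22 [ 0.50661343 -0.08169145  0.22      ] [ 0.50950737 -0.08294779  0.22      ] [ 0.50829447 -0.08211681  0.18      ]
(226.5, 190) [ 0.63805736 -0.20284681  0.015     ]
(238, 242.5) [ 0.60255643 -0.00418931  0.015     ]
(285, 234.5) [ 0.47521153 -0.02892472  0.015     ]
(271.5, 187) [ 0.50299466 -0.21283579  0.015     ]
```

Request:
move_arm:
  claw: [0.6,0.6,0.6,0.6,0.6,0.6,0.6,0.6]
  dp:
    - [-0.103,0.104,-0.03]
    - [-0.103,0.104,-0.03]
    - [-0.103,0.104,-0.03]
    - [-0.103,0.104,-0.03]
    - [-0.103,0.104,0]
    - [-0.103,0.104,0]
    - [-0.103,0.104,0]
    - [-0.103,0.104,0]
  turn:
    - [0,0,0]
    - [0,0,0]
    - [0,0,0]
    - [0,0,0]
    - [0,0,0]
    - [0,0,0]
    - [0,0,0]
    - [0,0,0]

```text
clock: 0.77
position: [0.3376, 0.3529, 0.255]
ee_rot: [0.837, 0.547, -0.0, 0.0]
ft_force: [-0.3, 0.4, 0.1]
grip_width: 0.601
```

Request:
move_arm:
  claw: [0.6,0.6,0.6,0.6,0.6,0.6,0.6,0.6]
  dp:
    - [-0.103,0.104,-0.03]
    - [-0.103,0.104,-0.03]
    - [-0.103,0.104,-0.03]
    - [-0.103,0.104,0]
    - [-0.103,0.104,0]
    - [-0.103,0.104,0]
    - [-0.103,0.104,0]
    - [-0.103,0.104,0]
  turn:
    - [0,0,0]
    - [0,0,0]
    - [0,0,0]
    - [0,0,0]
    - [0,0,0]
    - [0,0,0]
    - [0,0,0]
    - [0,0,0]

```text
clock: 1.43
position: [0.4236, 0.1352, 0.2731]
ee_rot: [0.837, 0.547, -0.0, -0.0]
ft_force: [0.8, -0.2, 0.0]
grip_width: 0.599
```

Request:
move_arm:
  claw: [0.6,0.6,0.6,0.6,0.6,0.6]
  dp:
    - [-0.103,0.104,0]
    - [-0.103,0.104,0]
    - [-0.103,0.104,0]
    - [-0.103,0.104,0]
    - [-0.103,0.104,0]
    - [0,0,0]
  turn:
    - [0,0,0.1]
    - [0,0,0.128]
    - [0,0,0]
    - [0,0,0]
    - [0,0,0]
    - [0,0,0]

```text
clock: 1.93
position: [0.4604, -0.0105, 0.2733]
ee_rot: [0.885, 0.466, -0.0, 0.001]
ft_force: [0.1, -0.7, -0.1]
grip_width: 0.606
```

```bash
cat > st.py <<'E'
from h import *
from scipy.spatial.transform import Rotation as R
def st(target=None):
    o=manip.get_obs();M=R.from_quat(o['ee_rot']).as_matrix()
    print("t",o['clock'],"p",o['position'].round(4),"xyaw",np.degrees(np.arctan2(M[1,0],M[0,0])).round(2),"tilt",np.degrees(np.arccos(-M[2,2])).round(2),"q",o['joint_pos'].round(2),"F",o['ft_force'].round(2),"Ftool",(M.T@o['ft_force']).round(2),"grip",round(o['grip_width'],3))
    if target is not None: print("dp to target mm",(M.T@(np.array(target)-o['position'])*1000).round(1))
    return o,M
E
python3 - <<'E'
from st import *
st([.508,-.081,.27])
for n in ["side","top"]:
    im=cams.camera(n); cv2.imwrite(f"pics/{n}1.png",im[:,:,::-1])
a=cv2.imread("pics/side1.png")[100:255,190:340]; b=cv2.imread("pics/top1.png")[150:250,205:315]
cv2.imwrite("pics/z1.png",np.hstack([cv2.resize(a,(400,400)),cv2.resize(b,(400,400))]))
E
```

```text
t 1.9333 p [ 0.4604 -0.0105  0.2733] xyaw 55.61 tilt 0.06 q [-0.58 -0.09  0.48  1.83  0.04  1.39  0.86] F [ 0.07 -0.66 -0.06] Ftool [-0.5   0.43  0.06] grip 0.606
dp to target mm [-31.3  79.1   3.4]
```

View pics/z1.png

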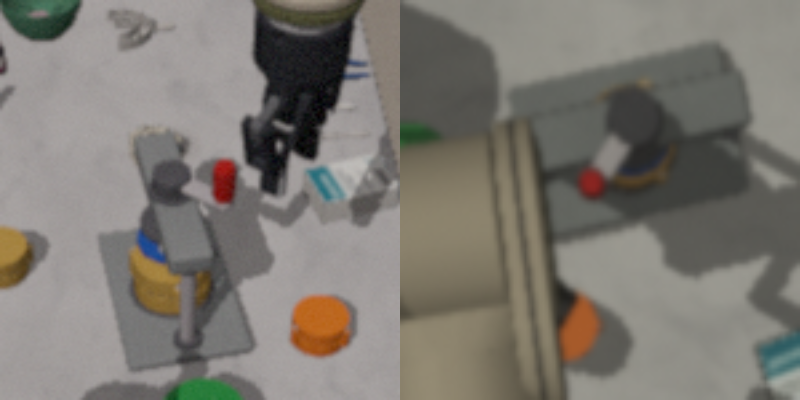

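The zoomed views show the handle free, with the gripper beside it and clear of it. The press is untouched. I'll move over the handle.

Request:
move_arm:
  claw: [0.6,0.6,0.6,0.6,0.6]
  dp:
    - [-0.052,0.132,0]
    - [-0.052,0.132,0]
    - [-0.052,0.132,0]
    - [0,0,0]
    - [0,0,0]
  turn:
    - [0,0,0]
    - [0,0,0]
    - [0,0,0]
    - [0,0,0]
    - [0,0,0]

```text
clock: 2.45
position: [0.5085, -0.0746, 0.2728]
ee_rot: [0.883, 0.469, -0.001, -0.0]
ft_force: [-0.9, 1.2, -0.7]
grip_width: 0.601
```

```bash
python3 - <<'E'
from st import *
st([.508,-.081,.193])
im=cams.camera("side"); cv2.imwrite(f"pics/side2.png",im[:,:,::-1])
im=im[:,:,::-1].copy()
a=im[90:240,190:340]
cv2.imwrite("pics/z2.png",cv2.resize(a,(600,600)))
print(proj('side',[.508,-.081,.273]),proj('side',[.508,-.081,.222]))
E
```

```text
t 2.45 p [ 0.5085 -0.0746  0.2728] xyaw 55.99 tilt 0.07 q [-0.51  0.05  0.59  1.71 -0.03  1.39  1.07] F [-0.92  1.15 -0.73] Ftool [ 0.44 -1.41  0.73] grip 0.601
dp to target mm [-5.5  3.2 79.8]
[275.07459043 148.91791211] [274.37755505 164.91353607]
```

View pics/z2.png

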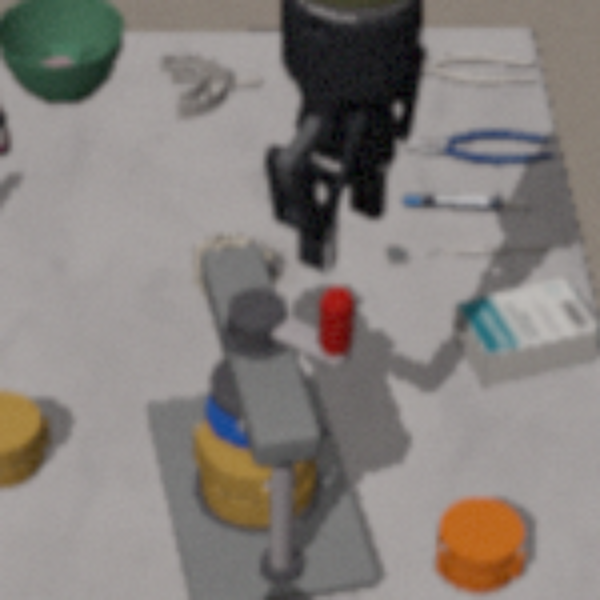

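The fingers are centred over the handle: tips near (269,155) and (283,142), midpoint (276,149). I'll correct the offset, go down and pinch.

Request:
move_arm:
  claw: [0.6,0.6,0.6,0.6,0.6,0.6]
  dp:
    - [-0.028,0.016,0]
    - [0,0,0.1]
    - [0,0,0.1]
    - [0,0,0.1]
    - [0,0,0.1]
    - [0,0,0]
  turn:
    - [0,0,0]
    - [0,0,0]
    - [0,0,0]
    - [0,0,0]
    - [0,0,0]
    - [0,0,0]

```text
clock: 3.0
position: [0.5056, -0.08, 0.19]
ee_rot: [0.882, 0.471, -0.002, -0.001]
ft_force: [-0.0, -0.4, -0.9]
grip_width: 0.602
```

```bash
python3 - <<'E'
from st import *
st([.508,-.081,.193])
im=cams.camera("side")
a=im[90:240,190:340,::-1]
cv2.imwrite("pics/z3.png",cv2.resize(a,(600,600)))
E
```

```text
t 3.0 p [ 0.5056 -0.08    0.19  ] xyaw 56.14 tilt 0.29 q [-0.49  0.11  0.6   1.84 -0.07  1.22  1.11] F [-0.01 -0.37 -0.93] Ftool [-0.31  0.2   0.93] grip 0.602
dp to target mm [ 0.5  2.6 -3. ]
```

View pics/z3.png

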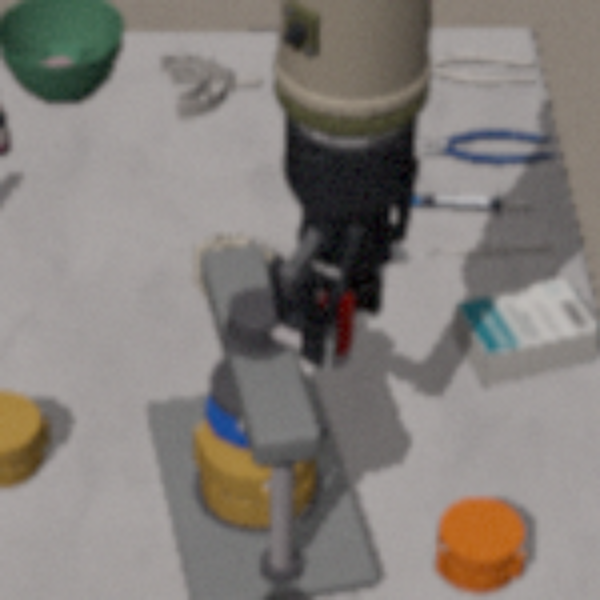

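The handle is between the fingers, red at about (276,171). Closing now.

Request:
move_arm:
  claw: [0.0,0,0,0,0,0]
  dp:
    - [0,0.012,0]
    - [0,0,0]
    - [0,0,0]
    - [0,0,0]
    - [0,0,0]
    - [0,0,0]
  turn:
    - [0,0,0]
    - [0,0,0]
    - [0,0,0]
    - [0,0,0]
    - [0,0,0]
    - [0,0,0]
  grip_force: 30

```text
clock: 3.55
position: [0.5107, -0.0824, 0.1949]
ee_rot: [0.883, 0.47, 0.001, 0.0]
ft_force: [-1.0, 0.9, 7.1]
grip_width: 0.246
```

```bash
python3 - <<'E'
from st import *
o,M=st()
A=np.array([.555,-.113]);h=o['position'][:2]
print(np.linalg.norm(h-A),np.degrees(np.arctan2(*(h-A)[::-1])))
E
```

```text
t 3.55 p [ 0.5107 -0.0824  0.1949] xyaw 56.05 tilt 0.15 q [-0.48  0.12  0.6   1.82 -0.07  1.22  1.12] F [-0.98  0.94  7.06] Ftool [ 0.25 -1.32 -7.06] grip 0.246
0.05380276522034954 145.3499691724752
```

```bash
python3 - <<'E'
from h import *
print(onz('top',(269.4,177.9),.182))
im=cv2.imread("pics/top0.png")[160:200,245:290]
g=cv2.cvtColor(im,cv2.COLOR_BGR2GRAY)
cv2.imwrite("pics/hub.png",cv2.resize(im,(720,640),interpolation=cv2.INTER_NEAREST))
E
```

```text
[ 0.56066355 -0.11779578  0.182     ]
```

View pics/hub.png

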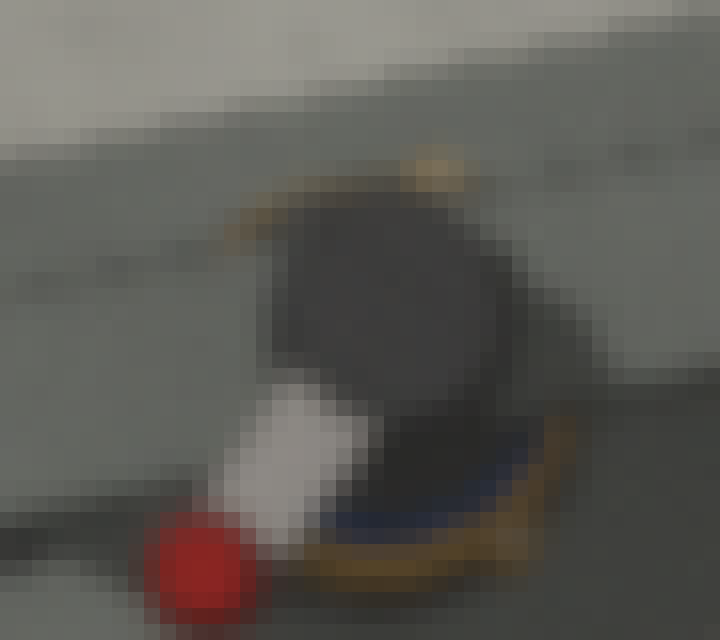

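Request:
move_arm:
  claw: [0,0,0,0,0,0,0,0]
  dp:
    - [0.0157,0.0004,0]
    - [0.0157,0.0004,0]
    - [0.0157,0.0004,0]
    - [0.0157,0.0004,0]
    - [0.0157,0.0004,0]
    - [0.0157,0.0004,0]
    - [0.0157,0.0004,0]
    - [0.0157,0.0004,0]
  turn:
    - [0,0,0.0667]
    - [0,0,0.0667]
    - [0,0,0.0667]
    - [0,0,0.0667]
    - [0,0,0.0667]
    - [0,0,0.0667]
    - [0,0,0.0667]
    - [0,0,0.0667]

```text
clock: 4.22
position: [0.5289, -0.0662, 0.1949]
ee_rot: [0.962, 0.274, 0.001, 0.001]
ft_force: [1.1, -4.1, 4.8]
grip_width: 0.249
```

```bash
cat >> st.py <<'E'
def cr(A=(.5595,-.1155)):
    o,M=st();d=o['position'][:2]-np.array(A)
    print("r",np.linalg.norm(d).round(4),"ang",np.degrees(np.arctan2(d[1],d[0])).round(1))
E
python3 -c "from st import *;cr()"
```

```text
t 4.2167 p [ 0.5289 -0.0662  0.1949] xyaw 31.84 tilt 0.19 q [-0.52  0.16  0.62  1.79 -0.1   1.22  0.68] F [ 1.07 -4.05  4.82] Ftool [-1.22  4.02 -4.81] grip 0.249
r 0.058 ang 121.9
```

Request:
move_arm:
  claw: [0,0,0,0,0,0,0,0]
  dp:
    - [0.0157,0.0024,0]
    - [0.0157,0.0024,0]
    - [0.0157,0.0004,0]
    - [0.0157,0.0004,0]
    - [0.0157,0.0004,0]
    - [0.0157,0.0004,0]
    - [0.0157,0.0004,0]
    - [0.0157,0.0004,0]
  turn:
    - [0,0,0.0667]
    - [0,0,0.0667]
    - [0,0,0.0667]
    - [0,0,0.0667]
    - [0,0,0.0667]
    - [0,0,0.0667]
    - [0,0,0.0667]
    - [0,0,0.0667]

```text
clock: 4.88
position: [0.5523, -0.0589, 0.1949]
ee_rot: [0.998, 0.068, 0.001, 0.001]
ft_force: [-2.9, -5.7, 7.1]
grip_width: 0.245
```

```bash
python3 - <<'E'
from st import *
cr()
im=cams.camera("side")
a=im[90:240,190:340,::-1]
cv2.imwrite("pics/z4.png",cv2.resize(a,(600,600)))
E
```

```text
t 4.8833 p [ 0.5523 -0.0589  0.1949] xyaw 7.79 tilt 0.14 q [-0.55  0.22  0.67  1.73 -0.14  1.23  0.28] F [-2.91 -5.72  7.08] Ftool [-3.65  5.28 -7.07] grip 0.245
r 0.057 ang 97.2
```

View pics/z4.png

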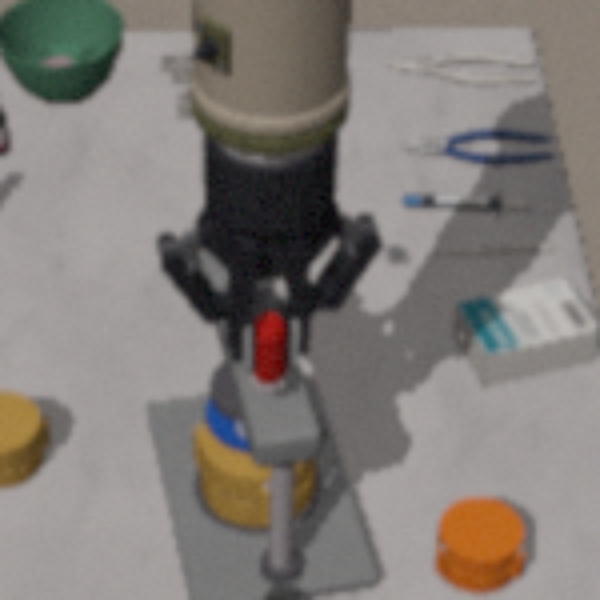

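Request:
move_arm:
  claw: [0,0,0,0,0,0,0,0]
  dp:
    - [0.0157,0.0054,0]
    - [0.0157,0.0054,0]
    - [0.0157,0.0004,0]
    - [0.0157,0.0004,0]
    - [0.0157,0.0004,0]
    - [0.0157,0.0004,0]
    - [0.0157,0.0004,0]
    - [0.0157,0.0004,0]
  turn:
    - [0,0,0.0667]
    - [0,0,0.0667]
    - [0,0,0.0667]
    - [0,0,0.0667]
    - [0,0,0.0667]
    - [0,0,0.0667]
    - [0,0,0.0667]
    - [0,0,0.0667]

```text
clock: 5.6
position: [0.5769, -0.0619, 0.1949]
ee_rot: [0.99, -0.141, 0.0, 0.0]
ft_force: [-6.3, -1.9, 10.0]
grip_width: 0.246
```

```bash
python3 - <<'E'
from st import *
cr()
E
```

```text
t 5.6 p [ 0.5769 -0.0619  0.1949] xyaw -16.19 tilt 0.04 q [-0.57  0.3   0.72  1.67 -0.21  1.25 -0.08] F [-6.28 -1.95 10.02] Ftool [ -5.48   3.62 -10.03] grip 0.246
r 0.0564 ang 72.0
```

Request:
move_arm:
  claw: [0,0,0,0,0,0,0,0]
  dp:
    - [0.0157,0.0044,-0.006]
    - [0.0157,0.0034,-0.006]
    - [0.0157,0.0004,0]
    - [0.0157,0.0004,0]
    - [0,0,0]
    - [0,0,0]
    - [0,0,0]
    - [0,0,0]
  turn:
    - [0,0,0.0667]
    - [0,0,0.0667]
    - [0,0,0.0667]
    - [0,0,0.0667]
    - [0,0,0]
    - [0,0,0]
    - [0,0,0]
    - [0,0,0]

```text
clock: 6.27
position: [0.5876, -0.067, 0.1951]
ee_rot: [0.97, -0.241, -0.0, 0.0]
ft_force: [3.2, -1.7, -13.5]
grip_width: 0.246
```

```bash
python3 - <<'E'
from st import *
A=(.5605,-.119)
cr(A)
im=cams.camera("side")
a=im[90:240,190:340,::-1]
cv2.imwrite("pics/side5.png",im[:,:,::-1])
cv2.imwrite("pics/z5.png",cv2.resize(a,(600,600)))
st()
E
```

```text
t 6.2667 p [ 0.5876 -0.067   0.1951] xyaw -27.94 tilt 0.04 q [-0.57  0.34  0.76  1.64 -0.24  1.26 -0.26] F [  3.21  -1.66 -13.47] Ftool [ 3.62 -0.04 13.47] grip 0.246
r 0.0587 ang 62.5
t 6.3167 p [ 0.5876 -0.067   0.1951] xyaw -27.96 tilt 0.04 q [-0.57  0.34  0.76  1.64 -0.24  1.26 -0.26] F [  2.76  -1.54 -14.23] Ftool [ 3.17  0.07 14.23] grip 0.243
```

View pics/z5.png

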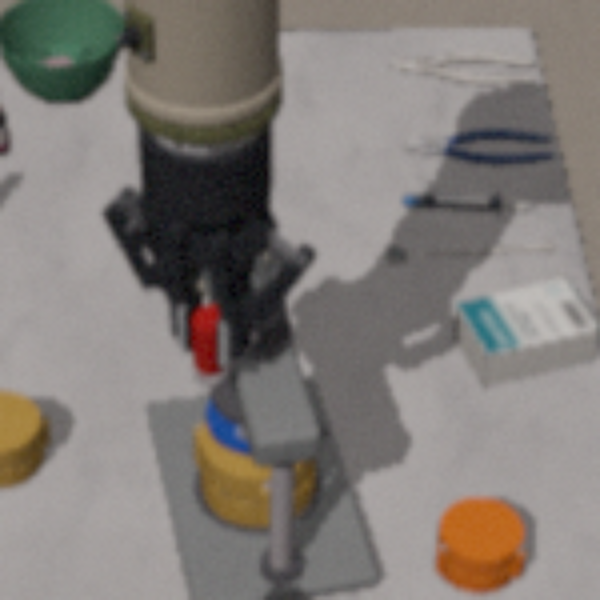

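Request:
move_arm:
  claw: [0,0,0,0]
  dp:
    - [0.0157,0.0004,0.006]
    - [0.0157,0.0004,0]
    - [0.0157,0.0004,0]
    - [0.0157,0.0004,0]
  turn:
    - [0,0,0.0667]
    - [0,0,0.0667]
    - [0,0,0.0667]
    - [0,0,0.0667]

```text
clock: 6.65
position: [0.5976, -0.0744, 0.195]
ee_rot: [0.939, -0.343, -0.001, -0.0]
ft_force: [-7.1, -0.3, -1.9]
grip_width: 0.245
```

```bash
python3 -c "
from st import *
cr((.5605,-.119))"
```

```text
t 6.65 p [ 0.5976 -0.0744  0.195 ] xyaw -40.14 tilt 0.1 q [-0.57  0.38  0.79  1.61 -0.28  1.28 -0.43] F [-7.08 -0.3  -1.86] Ftool [-5.22  4.8   1.87] grip 0.245
r 0.058 ang 50.3
```

Request:
move_arm:
  claw: [0,0,0,0]
  dp:
    - [0.0157,0.0004,0]
    - [0.0157,0.0004,0]
    - [0.0157,0.0004,0]
    - [0.0157,0.0004,0]
  turn:
    - [0,0,0.0667]
    - [0,0,0.0667]
    - [0,0,0.0667]
    - [0,0,0.0667]

```text
clock: 6.98
position: [0.6057, -0.0837, 0.195]
ee_rot: [0.898, -0.44, -0.001, 0.0]
ft_force: [-10.6, -1.1, 1.7]
grip_width: 0.242
```

```bash
python3 -c "
from st import *
cr((.5605,-.119))"
```

```text
t 6.9833 p [ 0.6057 -0.0837  0.195 ] xyaw -52.17 tilt 0.17 q [-0.57  0.41  0.83  1.58 -0.31  1.29 -0.61] F [-10.57  -1.13   1.72] Ftool [-5.6   9.04 -1.69] grip 0.242
r 0.0574 ang 38.0
```

Request:
move_arm:
  claw: [0,0,0,0]
  dp:
    - [0.0157,0.0004,0]
    - [0.0157,0.0004,0]
    - [0.0157,0.0004,0]
    - [0.0157,0.0004,0]
  turn:
    - [0,0,0.0667]
    - [0,0,0.0667]
    - [0,0,0.0667]
    - [0,0,0.0667]

```text
clock: 7.32
position: [0.6116, -0.0944, 0.195]
ee_rot: [0.847, -0.531, -0.002, 0.001]
ft_force: [-15.9, 0.4, 2.5]
grip_width: 0.246
```

```bash
python3 -c "
from st import *
cr((.5605,-.119))"
```

```text
t 7.3167 p [ 0.6116 -0.0944  0.195 ] xyaw -64.2 tilt 0.26 q [-0.57  0.45  0.87  1.56 -0.35  1.3  -0.78] F [-15.87   0.43   2.53] Ftool [-7.3  14.11 -2.46] grip 0.246
r 0.0567 ang 25.7
```

```bash
python3 - <<'E'
import numpy as np
from scipy.optimize import least_squares
P=np.array([(.5107,-.0824),(.5289,-.0662),(.5523,-.0589),(.5769,-.0619),(.5876,-.067),(.5976,-.0744),(.6057,-.0837),(.6116,-.0944)])
Y=np.array([56.05,31.84,7.79,-16.19,-27.94,-40.14,-52.17,-64.2])
f=lambda a:np.hypot(*(P-a[:2]).T)-a[2]
r=least_squares(f,[.56,-.118,.06]);print(r.x,f(r.x)*1000)
f2=lambda a:np.hypot(*(P-a[:2]).T)-.06
r=least_squares(f2,[.56,-.118]);print(r.x,f2(r.x)*1000)
for a in P-r.x: print(np.degrees(np.arctan2(a[1],a[0])))
# grasp frame: handle offset in tool (ox,oy) const + center
def g(a):
    t=np.radians(Y);X=np.c_[np.cos(t),np.sin(t)];Yv=np.c_[np.sin(t),-np.cos(t)]
    return (P+X*a[2]+Yv*a[3]-a[:2]).ravel()
r=least_squares(g,[.56,-.118,0,.06]);print(r.x,(g(r.x)*1000).round(2))
E
```

```text
[ 0.55769545 -0.11717527  0.05850022] [-0.03748226  0.04596896  0.02429002  0.01619322 -0.08925993 -0.00152539
  0.02354398  0.0182714 ]
[ 0.55743783 -0.11899405] [-0.64050738  0.01349531  0.31328481  0.32003627  0.10938269  0.01357616
 -0.209473   -0.51548082]
141.9403247122479
118.3934434894288
94.88670406962994
71.17682849420694
59.881632874623484
47.99325585781202
36.177947903390375
24.42193075777796
[ 0.55765947 -0.11746156 -0.00277198  0.05865653] [ 0.15  0.   -0.17 -0.03 -0.16  0.07  0.22  0.    0.01 -0.06  0.01  0.01
  0.01 -0.02 -0.08  0.03]
```

```bash
cat >> st.py <<'E'
def c2():
    o,M=st();d=o['position'][:2]-np.array((.5577,-.1172))
    F=M.T@o['ft_force'];T=M.T@o['torque']
    mz=-(-2.8e-3*F[1]-.0587*F[0])
    mz=(.0028*F[1]+.0587*F[0])
    print("r",np.linalg.norm(d).round(4),"ang",np.degrees(np.arctan2(d[1],d[0])).round(1),"Tz",T.round(3),"Feq",(mz/.06).round(2),"Feq+T",((mz+T[2])/.06).round(2))
E
python3 -c "
from st import *
c2()"
```

```text
t 7.3167 p [ 0.6116 -0.0944  0.195 ] xyaw -64.2 tilt 0.26 q [-0.57  0.45  0.87  1.56 -0.35  1.3  -0.78] F [-15.87   0.43   2.53] Ftool [-7.3  14.11 -2.46] grip 0.246
r 0.0585 ang 22.9 Tz [-2.76  -1.123  0.057] Feq -6.49 Feq+T -5.54
```

Request:
move_arm:
  claw: [0,0,0,0]
  dp:
    - [0.0154,0.0036,0]
    - [0.0154,0.0036,0]
    - [0.0154,0.0021,0]
    - [0.0154,0.0011,0]
  turn:
    - [0,0,0.0667]
    - [0,0,0.0667]
    - [0,0,0.0667]
    - [0,0,0.0667]

```text
clock: 7.65
position: [0.615, -0.1058, 0.195]
ee_rot: [0.787, -0.617, -0.002, 0.0]
ft_force: [-10.1, 2.0, 0.8]
grip_width: 0.247
```

```bash
python3 -c "
from st import *
c2()"
```

```text
t 7.65 p [ 0.615  -0.1058  0.195 ] xyaw -76.14 tilt 0.18 q [-0.57  0.47  0.91  1.55 -0.38  1.31 -0.94] F [-10.05   1.95   0.85] Ftool [-4.31  9.3  -0.82] grip 0.247
r 0.0584 ang 11.3 Tz [-1.826 -0.741 -0.034] Feq -3.78 Feq+T -4.34
```

Request:
move_arm:
  claw: [0,0,0,0]
  dp:
    - [0.0154,0.0011,0]
    - [0.0154,0.0011,0]
    - [0.0154,0.0011,0]
    - [0.0154,0.0011,0]
  turn:
    - [0,0,0.0667]
    - [0,0,0.0667]
    - [0,0,0.0667]
    - [0,0,0.0667]

```text
clock: 7.98
position: [0.6161, -0.1177, 0.195]
ee_rot: [0.719, -0.695, -0.002, 0.0]
ft_force: [-9.8, 3.2, 1.9]
grip_width: 0.245
```

```bash
python3 - <<'E'
from st import *
c2()
im=cams.camera("side")
a=im[90:240,190:340,::-1]
cv2.imwrite("pics/side6.png",im[:,:,::-1])
cv2.imwrite("pics/z6.png",cv2.resize(a,(600,600)))
E
```

```text
t 7.9833 p [ 0.6161 -0.1177  0.195 ] xyaw -88.12 tilt 0.2 q [-0.58  0.5   0.95  1.54 -0.42  1.32 -1.11] F [-9.81  3.19  1.94] Ftool [-3.52  9.7  -1.9 ] grip 0.245
r 0.0584 ang -0.5 Tz [-2.074 -0.51  -0.077] Feq -2.99 Feq+T -4.28
```

View pics/z6.png

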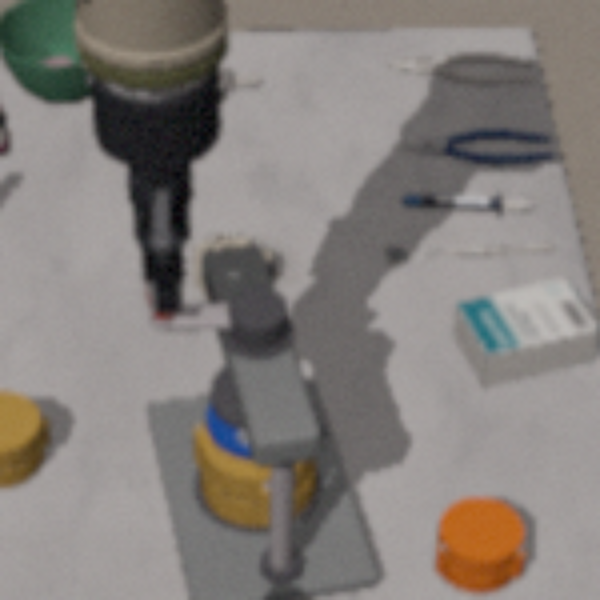

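The arm points to +x now and the plate is slightly lower. The effective crank force is steady at about 4.3 N, so there is no touch yet.

Request:
move_arm:
  claw: [0,0,0,0,0,0]
  dp:
    - [0.0154,0.0031,0]
    - [0.0154,0.0026,0]
    - [0.0154,0.0011,0]
    - [0.0154,0.0011,0]
    - [0.0154,0.0011,0]
    - [0.0154,0.0011,0]
  turn:
    - [0,0,0.0667]
    - [0,0,0.0667]
    - [0,0,0.0667]
    - [0,0,0.0667]
    - [0,0,0.0667]
    - [0,0,0.0667]

```text
clock: 8.53
position: [0.6132, -0.1355, 0.195]
ee_rot: [-0.601, 0.799, 0.001, 0.0]
ft_force: [-5.3, 3.9, -0.7]
grip_width: 0.246
```

```bash
python3 -c "
from st import *
c2()"
```

```text
t 8.5333 p [ 0.6132 -0.1355  0.195 ] xyaw -106.09 tilt 0.14 q [-0.58  0.53  1.02  1.54 -0.46  1.33 -1.36] F [-5.26  3.86 -0.73] Ftool [-2.25  6.12  0.75] grip 0.246
r 0.0584 ang -18.3 Tz [-1.313 -0.322 -0.125] Feq -1.91 Feq+T -4.0
```

Request:
move_arm:
  claw: [0,0,0,0,0,0]
  dp:
    - [0.0154,0.0011,0]
    - [0.0154,0.0011,0]
    - [0.0154,0.0011,0]
    - [0.0154,0.0011,0]
    - [0.0154,0.0011,0]
    - [0.0154,0.0011,0]
  turn:
    - [0,0,0.0667]
    - [0,0,0.0667]
    - [0,0,0.0667]
    - [0,0,0.0667]
    - [0,0,0.0667]
    - [0,0,0.0667]

```text
clock: 9.03
position: [0.6048, -0.1516, 0.195]
ee_rot: [-0.469, 0.883, 0.001, 0.0]
ft_force: [-3.6, 4.8, -1.2]
grip_width: 0.243
```

```bash
python3 -c "
from st import *
c2()"
```

```text
t 9.0333 p [ 0.6048 -0.1516  0.195 ] xyaw -124.07 tilt 0.14 q [-0.6   0.56  1.1   1.56 -0.5   1.34 -1.61] F [-3.61  4.76 -1.2 ] Ftool [-1.92  5.65  1.21] grip 0.243
r 0.0583 ang -36.1 Tz [-1.186 -0.056 -0.18 ] Feq -1.61 Feq+T -4.6
```

Request:
move_arm:
  claw: [0,0,0,0,0,0]
  dp:
    - [0.0154,0.0011,0]
    - [0.0154,0.0011,0]
    - [0.0154,0.0011,0]
    - [0.0154,0.0011,0]
    - [0.0154,0.0011,0]
    - [0.0154,0.0011,0]
  turn:
    - [0,0,0.0667]
    - [0,0,0.0667]
    - [0,0,0.0667]
    - [0,0,0.0667]
    - [0,0,0.0667]
    - [0,0,0.0667]

```text
clock: 9.53
position: [0.5919, -0.1644, 0.195]
ee_rot: [-0.325, 0.946, 0.001, 0.0]
ft_force: [-2.4, 3.8, -2.1]
grip_width: 0.243
```

```bash
python3 -c "
from st import *
c2()"
```

```text
t 9.5333 p [ 0.5919 -0.1644  0.195 ] xyaw -142.06 tilt 0.13 q [-0.63  0.58  1.18  1.58 -0.54  1.35 -1.87] F [-2.36  3.79 -2.06] Ftool [-0.47  4.44  2.07] grip 0.243
r 0.0583 ang -54.0 Tz [-0.967 -0.014 -0.294] Feq -0.25 Feq+T -5.16
```

The crank has turned 198° and still feels free. Joint 3 is nearing its limit, so I'll release, lift, turn back a half turn and regrasp.

Request:
move_arm:
  claw: [0.6,0.6,0.6,0.6,0.6,0.6,0.6,0.6]
  dp:
    - [0,0,0]
    - [0,0,0]
    - [0,0,0]
    - [0,0,0]
    - [0,0,-0.08]
    - [0,0,-0.08]
    - [0,0,-0.08]
    - [0,0,0]
  turn:
    - [0,0,0]
    - [0,0,0]
    - [0,0,0]
    - [0,0,0]
    - [0,0,0]
    - [0,0,0]
    - [0,0,0]
    - [0,0,0]

```text
clock: 10.2
position: [0.593, -0.1666, 0.2456]
ee_rot: [-0.325, 0.946, -0.001, 0.002]
ft_force: [0.9, -0.5, 0.3]
grip_width: 0.594
```

```bash
python3 -c "
from st import *
c2()"
```

```text
t 10.2 p [ 0.593  -0.1666  0.2456] xyaw -142.02 tilt 0.24 q [-0.64  0.54  1.21  1.52 -0.51  1.43 -1.89] F [ 0.94 -0.53  0.34] Ftool [-0.42 -1.   -0.33] grip 0.594
r 0.0607 ang -54.4 Tz [ 0.1   -0.012 -0.029] Feq -0.46 Feq+T -0.95
```

Request:
move_arm:
  claw: [0.6,0.6,0.6,0.6,0.6,0.6,0.6,0.6]
  dp:
    - [0,0,0]
    - [0,0,0]
    - [0,0,0]
    - [0,0,0]
    - [0,0,0]
    - [0,0,0]
    - [0,0,0]
    - [0,0,0]
  turn:
    - [0,0,-0.15]
    - [0,0,-0.15]
    - [0,0,-0.15]
    - [0,0,-0.15]
    - [0,0,-0.15]
    - [0,0,-0.15]
    - [0,0,-0.15]
    - [0,0,-0.15]

```text
clock: 10.87
position: [0.592, -0.1656, 0.2422]
ee_rot: [0.721, -0.693, -0.0, -0.0]
ft_force: [0.3, -0.1, 0.1]
grip_width: 0.598
```

Request:
move_arm:
  claw: [0.6,0.6,0.6,0.6,0.6,0.6,0.6,0.6]
  dp:
    - [0,0,0]
    - [0,0,0]
    - [0,0,0]
    - [0,0,0]
    - [0,0,0]
    - [0,0,0]
    - [0,0,0]
    - [0,0,0]
  turn:
    - [0,0,-0.15]
    - [0,0,-0.15]
    - [0,0,-0.15]
    - [0,0,-0.15]
    - [0,0,-0.15]
    - [0,0,-0.15]
    - [0,0,-0.15]
    - [0,0,-0.15]

```text
clock: 11.53
position: [0.5919, -0.1657, 0.2422]
ee_rot: [0.957, -0.29, 0.0, -0.0]
ft_force: [-0.5, -0.5, -0.4]
grip_width: 0.601
```

Request:
move_arm:
  claw: [0.6,0.6,0.6,0.6,0.6,0.6,0.6,0.6]
  dp:
    - [0,0,0]
    - [0,0,0]
    - [0,0,0]
    - [0,0,0]
    - [0,0,0]
    - [0,0,0]
    - [0,0,0]
    - [0,0,0]
  turn:
    - [0,0,-0.15]
    - [0,0,-0.15]
    - [0,0,-0.15]
    - [0,0,-0.15]
    - [0,0,-0.15]
    - [0,0,-0.15]
    - [0,0,-0.15]
    - [0,0,-0.15]

```text
clock: 12.2
position: [0.5919, -0.1657, 0.2422]
ee_rot: [0.984, 0.176, 0.0, -0.0]
ft_force: [0.3, 0.4, -0.1]
grip_width: 0.6
```

```bash
python3 - <<'E'
from st import *
c2()
im=cams.camera("side")
a=im[90:240,190:340,::-1]
cv2.imwrite("pics/side7.png",im[:,:,::-1])
cv2.imwrite("pics/z7.png",cv2.resize(a,(600,600)))
E
```

```text
t 12.2 p [ 0.5919 -0.1657  0.2422] xyaw 20.31 tilt 0.01 q [-0.3   0.34  0.64  1.5  -0.2   1.36  0.71] F [ 0.32  0.42 -0.06] Ftool [ 0.45 -0.28  0.06] grip 0.6
r 0.0593 ang -54.8 Tz [-0.027 -0.023 -0.003] Feq 0.43 Feq+T 0.38
```

View pics/z7.png

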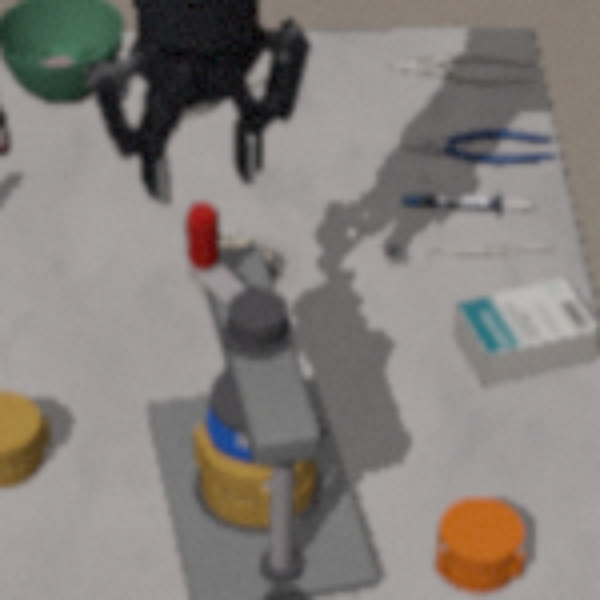

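The handle is at about (241,149), just below the open jaws. I'll finish the turn, go down and regrasp.

Request:
move_arm:
  claw: [0.6,0.6,0.6,0.6,0.6,0.6,0.6,0.6]
  dp:
    - [0,0,0]
    - [0,0,0]
    - [0,0,0]
    - [0,0,0.08]
    - [0,0,0.08]
    - [0,0,0.076]
    - [0,0,0]
    - [0,0,0]
  turn:
    - [0,0,-0.15]
    - [0,0,-0.15]
    - [0,0,-0.03]
    - [0,0,0]
    - [0,0,0]
    - [0,0,0]
    - [0,0,0]
    - [0,0,0]

```text
clock: 12.92
position: [0.5916, -0.1656, 0.1949]
ee_rot: [0.955, 0.298, -0.001, -0.0]
ft_force: [0.0, -0.2, 0.9]
grip_width: 0.6
```

Request:
move_arm:
  claw: [0,0,0,0,0]
  dp:
    - [0,0,0]
    - [0,0,0]
    - [0,0,0]
    - [0,0,0]
    - [0,0,0]
  turn:
    - [0,0,0]
    - [0,0,0]
    - [0,0,0]
    - [0,0,0]
    - [0,0,0]
  grip_force: 30

```text
clock: 13.33
position: [0.5925, -0.1659, 0.1965]
ee_rot: [0.954, 0.299, 0.001, 0.0]
ft_force: [-0.7, 1.9, 6.2]
grip_width: 0.249
```

```bash
python3 -c "
from st import *
c2()"
```

```text
t 13.3333 p [ 0.5925 -0.1659  0.1965] xyaw 34.76 tilt 0.12 q [-0.26  0.36  0.59  1.57 -0.21  1.27  0.96] F [-0.71  1.89  6.22] Ftool [ 0.5  -1.95 -6.22] grip 0.249
r 0.0599 ang -54.5 Tz [0.17  0.014 0.035] Feq 0.4 Feq+T 0.98
```

```bash
cat >> st.py <<'E'
def c3():
    o,M=st();d=o['position'][:2]-np.array((.5577,-.1172))
    F=M.T@o['ft_force'];T=M.T@o['torque']
    a=np.degrees(np.arctan2(d[1],d[0]))
    print("r",np.linalg.norm(d).round(4),"ang",a.round(1),"turned",((143.3-a)%360).round(1),"Tz",T[2].round(3),"Feq+T",((-.06*F[0]+T[2])/.06).round(2))
E
```

Request:
move_arm:
  claw: [0,0,0,0,0,0]
  dp:
    - [-0.0157,-0.0004,-0.003]
    - [-0.0157,-0.0004,0]
    - [-0.0157,-0.0004,0]
    - [-0.0157,-0.0004,0]
    - [-0.0157,-0.0004,0]
    - [-0.0157,-0.0004,0]
  turn:
    - [0,0,0.0667]
    - [0,0,0.0667]
    - [0,0,0.0667]
    - [0,0,0.0667]
    - [0,0,0.0667]
    - [0,0,0.0667]

```text
clock: 13.83
position: [0.5759, -0.1742, 0.1966]
ee_rot: [0.989, 0.145, 0.001, 0.0]
ft_force: [3.7, -0.7, 0.3]
grip_width: 0.243
```

```bash
python3 -c "
from st import *
c3()"
```

```text
t 13.8333 p [ 0.5759 -0.1742  0.1966] xyaw 16.62 tilt 0.15 q [-0.3   0.34  0.65  1.61 -0.21  1.26  0.67] F [ 3.72 -0.67  0.25] Ftool [ 3.37  1.71 -0.24] grip 0.243
r 0.0598 ang -72.3 turned 215.6 Tz -0.072 Feq+T -4.58
```

Request:
move_arm:
  claw: [0,0,0,0,0,0]
  dp:
    - [-0.0157,-0.0004,0]
    - [-0.0157,-0.0004,0]
    - [-0.0157,-0.0004,0]
    - [-0.0157,-0.0004,0]
    - [-0.0157,-0.0004,0]
    - [-0.0157,-0.0004,0]
  turn:
    - [0,0,0.0667]
    - [0,0,0.0667]
    - [0,0,0.0667]
    - [0,0,0.0667]
    - [0,0,0.0667]
    - [0,0,0.0667]

```text
clock: 14.33
position: [0.5572, -0.177, 0.1966]
ee_rot: [1.0, -0.012, 0.001, 0.0]
ft_force: [4.1, -1.1, -0.6]
grip_width: 0.242
```

```bash
python3 -c "
from st import *
c3()"
```

```text
t 14.3333 p [ 0.5572 -0.177   0.1966] xyaw -1.41 tilt 0.16 q [-0.35  0.31  0.71  1.66 -0.21  1.25  0.37] F [ 4.08 -1.07 -0.57] Ftool [4.1  0.97 0.58] grip 0.242
r 0.0598 ang -90.5 turned 233.8 Tz -0.014 Feq+T -4.34
```

Request:
move_arm:
  claw: [0,0,0,0,0,0]
  dp:
    - [-0.0157,-0.0004,0]
    - [-0.0157,-0.0004,0]
    - [-0.0157,-0.0004,0]
    - [-0.0157,-0.0004,0]
    - [-0.0157,-0.0004,0]
    - [-0.0157,-0.0004,0]
  turn:
    - [0,0,0.0667]
    - [0,0,0.0667]
    - [0,0,0.0667]
    - [0,0,0.0667]
    - [0,0,0.0667]
    - [0,0,0.0667]

```text
clock: 14.83
position: [0.5386, -0.1739, 0.1965]
ee_rot: [0.986, -0.169, 0.001, 0.0]
ft_force: [4.4, -2.9, -0.3]
grip_width: 0.243
```

```bash
python3 -c "
from st import *
c3()"
```

```text
t 14.8333 p [ 0.5386 -0.1739  0.1965] xyaw -19.43 tilt 0.16 q [-0.42  0.27  0.77  1.71 -0.19  1.24  0.06] F [ 4.41 -2.92 -0.34] Ftool [5.13 1.29 0.35] grip 0.243
r 0.0598 ang -108.6 turned 251.9 Tz 0.021 Feq+T -4.78
```

Request:
move_arm:
  claw: [0,0,0,0,0,0]
  dp:
    - [-0.0157,-0.0004,0]
    - [-0.0157,-0.0004,0]
    - [-0.0157,-0.0004,0]
    - [-0.0157,-0.0004,0]
    - [-0.0157,-0.0004,0]
    - [-0.0157,-0.0004,0]
  turn:
    - [0,0,0.0667]
    - [0,0,0.0667]
    - [0,0,0.0667]
    - [0,0,0.0667]
    - [0,0,0.0667]
    - [0,0,0.0667]

```text
clock: 15.33
position: [0.522, -0.1652, 0.1965]
ee_rot: [0.947, -0.321, 0.001, 0.0]
ft_force: [3.0, -3.9, -0.3]
grip_width: 0.244
```

```bash
python3 -c "
from st import *
c3()"
```

```text
t 15.3333 p [ 0.522  -0.1652  0.1965] xyaw -37.46 tilt 0.15 q [-0.49  0.22  0.82  1.75 -0.17  1.24 -0.28] F [ 2.96 -3.88 -0.32] Ftool [4.71 1.28 0.34] grip 0.244
r 0.0598 ang -126.7 turned 270.0 Tz 0.028 Feq+T -4.24
```

Request:
move_arm:
  claw: [0,0,0,0,0,0]
  dp:
    - [-0.0157,-0.0004,0]
    - [-0.0157,-0.0004,0]
    - [-0.0157,-0.0004,0]
    - [-0.0157,-0.0004,0]
    - [-0.0157,-0.0004,0]
    - [-0.0157,-0.0004,0]
  turn:
    - [0,0,0.0667]
    - [0,0,0.0667]
    - [0,0,0.0667]
    - [0,0,0.0667]
    - [0,0,0.0667]
    - [0,0,0.0667]

```text
clock: 15.83
position: [0.5088, -0.1518, 0.1965]
ee_rot: [0.885, -0.465, 0.001, 0.0]
ft_force: [2.5, -3.3, 1.1]
grip_width: 0.244
```

```bash
python3 -c "
from st import *
c3()
im=cams.camera('side')
a=im[90:240,190:340,::-1]
cv2.imwrite('pics/side8.png',im[:,:,::-1])
cv2.imwrite('pics/z8.png',cv2.resize(a,(600,600)))"
```

```text
t 15.8333 p [ 0.5088 -0.1518  0.1965] xyaw -55.48 tilt 0.14 q [-0.57  0.18  0.86  1.8  -0.14  1.23 -0.63] F [ 2.46 -3.33  1.07] Ftool [ 4.14 -0.15 -1.06] grip 0.244
r 0.0599 ang -144.7 turned 288.0 Tz 0.044 Feq+T -3.4
```

View pics/z8.png

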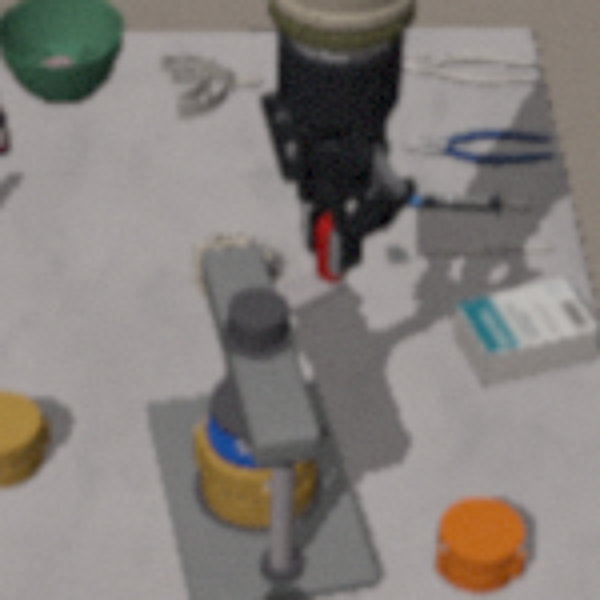

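The plate is visibly lower, at about (250,200), and still free at roughly 4 N.

Request:
move_arm:
  claw: [0,0,0,0,0,0]
  dp:
    - [-0.0157,-0.0004,0]
    - [-0.0157,-0.0004,0]
    - [-0.0157,-0.0004,0]
    - [-0.0157,-0.0004,0]
    - [-0.0157,-0.0004,0]
    - [-0.0157,-0.0004,0]
  turn:
    - [0,0,0.0667]
    - [0,0,0.0667]
    - [0,0,0.0667]
    - [0,0,0.0667]
    - [0,0,0.0667]
    - [0,0,0.0667]

```text
clock: 16.38
position: [0.5005, -0.135, 0.1965]
ee_rot: [0.802, -0.598, 0.001, 0.0]
ft_force: [0.6, -4.2, 2.4]
grip_width: 0.246
```

```bash
python3 -c "
from st import *
c3()"
```

```text
t 16.3833 p [ 0.5005 -0.135   0.1965] xyaw -73.42 tilt 0.11 q [-0.64  0.14  0.89  1.83 -0.12  1.22 -0.99] F [ 0.62 -4.16  2.38] Ftool [ 4.17  0.59 -2.38] grip 0.246
r 0.0599 ang -162.7 turned 306.0 Tz 0.07 Feq+T -3.0
```

Request:
move_arm:
  claw: [0,0,0,0,0,0]
  dp:
    - [-0.0157,-0.0004,0]
    - [-0.0157,-0.0004,0]
    - [-0.0157,-0.0004,0]
    - [-0.0157,-0.0004,0]
    - [-0.0157,-0.0004,0]
    - [-0.0157,-0.0004,0]
  turn:
    - [0,0,0.0667]
    - [0,0,0.0667]
    - [0,0,0.0667]
    - [0,0,0.0667]
    - [0,0,0.0667]
    - [0,0,0.0667]

```text
clock: 16.88
position: [0.4978, -0.1168, 0.1965]
ee_rot: [-0.698, 0.716, -0.001, -0.0]
ft_force: [-0.0, -6.3, 3.1]
grip_width: 0.248
```

```bash
python3 -c "
from st import *
c3()"
```

```text
t 16.8833 p [ 0.4978 -0.1168  0.1965] xyaw -91.44 tilt 0.11 q [-0.7   0.12  0.91  1.85 -0.1   1.22 -1.35] F [-0.04 -6.28  3.15] Ftool [ 6.29 -0.12 -3.14] grip 0.248
r 0.0599 ang 179.6 turned 323.7 Tz -0.065 Feq+T -7.37
```

Request:
move_arm:
  claw: [0,0,0,0,0,0]
  dp:
    - [-0.0157,-0.0004,0]
    - [-0.0157,-0.0004,0]
    - [-0.0157,-0.0004,0]
    - [-0.0157,-0.0004,0]
    - [-0.0157,-0.0004,0]
    - [-0.0157,-0.0004,0]
  turn:
    - [0,0,0.0667]
    - [0,0,0.0667]
    - [0,0,0.0667]
    - [0,0,0.0667]
    - [0,0,0.0667]
    - [0,0,0.0667]

```text
clock: 17.38
position: [0.5008, -0.0982, 0.1965]
ee_rot: [-0.577, 0.816, -0.001, -0.0]
ft_force: [-2.9, -5.3, 6.4]
grip_width: 0.245
```

```bash
python3 -c "
from st import *
c3()"
```

```text
t 17.3833 p [ 0.5008 -0.0982  0.1965] xyaw -109.46 tilt 0.07 q [-0.75  0.12  0.93  1.85 -0.1   1.22 -1.7 ] F [-2.89 -5.29  6.37] Ftool [ 5.96  0.96 -6.36] grip 0.245
r 0.0599 ang 161.6 turned 341.7 Tz -0.075 Feq+T -7.21
```

The force stepped from about 3 N at 306° to 7.4 N at 324°, so touch is at roughly 314 ± 8°. The target is about 404°. I'll go 30° further and then regrasp because of joint 7.

Request:
move_arm:
  claw: [0,0,0,0,0]
  dp:
    - [-0.0157,-0.0004,0.002]
    - [-0.0157,-0.0004,0]
    - [-0.0157,-0.0004,0]
    - [-0.0157,-0.0004,0]
    - [-0.0157,-0.0004,0]
  turn:
    - [0,0,0.0667]
    - [0,0,0.0667]
    - [0,0,0.0667]
    - [0,0,0.0667]
    - [0,0,0.0667]

```text
clock: 17.8
position: [0.5078, -0.084, 0.1964]
ee_rot: [-0.466, 0.885, -0.0, -0.0]
ft_force: [-6.6, -4.8, 12.3]
grip_width: 0.248
```

```bash
python3 -c "
from st import *
c3()"
```

```text
t 17.8 p [ 0.5078 -0.084   0.1964] xyaw -124.46 tilt 0.04 q [-0.79  0.14  0.95  1.84 -0.12  1.23 -1.98] F [-6.62 -4.85 12.28] Ftool [  7.75   2.71 -12.27] grip 0.248
r 0.06 ang 146.4 turned 356.9 Tz -0.015 Feq+T -8.01
```

Request:
move_arm:
  claw: [0,0,0,0,0]
  dp:
    - [-0.0157,-0.0004,0]
    - [-0.0157,-0.0004,0]
    - [-0.0157,-0.0004,0]
    - [-0.0157,-0.0004,0]
    - [-0.0157,-0.0004,0]
  turn:
    - [0,0,0.0667]
    - [0,0,0.0667]
    - [0,0,0.0667]
    - [0,0,0.0667]
    - [0,0,0.0667]

```text
clock: 18.22
position: [0.5181, -0.0721, 0.1964]
ee_rot: [-0.346, 0.938, 0.0, -0.0]
ft_force: [-8.4, -3.8, 12.2]
grip_width: 0.247
```

```bash
python3 -c "
from st import *
c3()"
```

```text
t 18.2167 p [ 0.5181 -0.0721  0.1964] xyaw -139.46 tilt 0.06 q [-0.82  0.17  0.97  1.82 -0.15  1.23 -2.24] F [-8.43 -3.77 12.18] Ftool [  8.87   2.62 -12.18] grip 0.247
r 0.06 ang 131.3 turned 12.0 Tz -0.022 Feq+T -9.23
```

Request:
move_arm:
  claw: [0.6,0.6,0.6,0.6,0.6,0.6,0.6,0.6]
  dp:
    - [0,0,-0.005]
    - [0,0,0]
    - [0,0,0]
    - [0,0,0]
    - [0,0,-0.08]
    - [0,0,-0.08]
    - [0,0,-0.08]
    - [0,0,0]
  turn:
    - [0,0,0]
    - [0,0,0]
    - [0,0,0]
    - [0,0,0]
    - [0,0,0]
    - [0,0,0]
    - [0,0,0]
    - [0,0,0]

```text
clock: 18.88
position: [0.5197, -0.0713, 0.2471]
ee_rot: [-0.348, 0.938, -0.0, 0.002]
ft_force: [-0.5, 0.2, 0.4]
grip_width: 0.602
```

Request:
move_arm:
  claw: [0.6,0.6,0.6,0.6,0.6,0.6,0.6,0.6]
  dp:
    - [0,0,0]
    - [0,0,0]
    - [0,0,0]
    - [0,0,0]
    - [0,0,0]
    - [0,0,0]
    - [0,0,0]
    - [0,0,0]
  turn:
    - [0,0,-0.15]
    - [0,0,-0.15]
    - [0,0,-0.15]
    - [0,0,-0.15]
    - [0,0,-0.15]
    - [0,0,-0.15]
    - [0,0,-0.15]
    - [0,0,-0.15]

```text
clock: 19.55
position: [0.5183, -0.0709, 0.2439]
ee_rot: [0.738, -0.675, -0.0, 0.0]
ft_force: [0.1, 0.8, 0.5]
grip_width: 0.6
```

Request:
move_arm:
  claw: [0.6,0.6,0.6,0.6,0.6,0.6,0.6,0.6]
  dp:
    - [0,0,0]
    - [0,0,0]
    - [0,0,0]
    - [0,0,0]
    - [0,0,0]
    - [0,0,0]
    - [0,0,0]
    - [0,0,0]
  turn:
    - [0,0,-0.15]
    - [0,0,-0.15]
    - [0,0,-0.15]
    - [0,0,-0.15]
    - [0,0,-0.15]
    - [0,0,-0.15]
    - [0,0,-0.15]
    - [0,0,-0.15]

```text
clock: 20.22
position: [0.5183, -0.0709, 0.2439]
ee_rot: [0.964, -0.267, -0.0, -0.0]
ft_force: [0.4, -0.0, -0.1]
grip_width: 0.599
```

Request:
move_arm:
  claw: [0.6,0.6,0.6,0.6,0.6,0.6,0.6,0.6]
  dp:
    - [0,0,0]
    - [0,0,0]
    - [0,0,0]
    - [0,0,0]
    - [0,0,0]
    - [0,0,0]
    - [0,0,0]
    - [0,0,0]
  turn:
    - [0,0,-0.15]
    - [0,0,-0.15]
    - [0,0,-0.15]
    - [0,0,-0.15]
    - [0,0,-0.15]
    - [0,0,-0.15]
    - [0,0,-0.15]
    - [0,0,-0.15]

```text
clock: 20.88
position: [0.5183, -0.071, 0.2439]
ee_rot: [0.98, 0.2, -0.0, -0.0]
ft_force: [-0.9, 0.4, -0.1]
grip_width: 0.601
```

```bash
python3 - <<'E'
from st import *
c3()
im=cams.camera("side")
a=im[90:240,190:340,::-1]
cv2.imwrite("pics/side9.png",im[:,:,::-1])
cv2.imwrite("pics/z9.png",cv2.resize(a,(600,600)))
# blue plate blob over the pictures
for n in ['side0','side1','side2','side5','side6','side7','side8','side9']:
    q=cv2.imread(f'pics/{n}.png')[185:210,235:265].astype(int)
    m=(q[...,0]>q[...,2]+35)
    ys,xs=np.nonzero(m); g=[ (np.nonzero(m[:,c])[0].max()+185) if m[:,c].any() else -1 for c in range(5,20)]
    print(n,m.sum(),(ys.mean()+185).round(2),g)
h=red(im);k,l,s,c=cv2.connectedComponentsWithStats(h)
print([(s[i],c[i]) for i in range(1,k) if s[i,4]>20])
E
```

```text
t 20.8833 p [ 0.5183 -0.071   0.2439] xyaw 23.07 tilt 0.04 q [-0.64  0.1   0.75  1.74 -0.07  1.33  0.52] F [-0.88  0.42 -0.1 ] Ftool [-0.64 -0.73  0.11] grip 0.601
r 0.0608 ang 130.5 turned 12.8 Tz 0.021 Feq+T 1.0
side0 67 195.49 [-1, np.int64(193), np.int64(195), np.int64(197), np.int64(198), np.int64(198), np.int64(199), np.int64(199), np.int64(200), np.int64(200), np.int64(201), np.int64(201), -1, -1, -1]
side1 67 195.49 [-1, np.int64(193), np.int64(195), np.int64(197), np.int64(198), np.int64(198), np.int64(199), np.int64(199), np.int64(200), np.int64(200), np.int64(201), np.int64(201), -1, -1, -1]
side2 67 195.49 [-1, np.int64(193), np.int64(195), np.int64(197), np.int64(198), np.int64(198), np.int64(199), np.int64(199), np.int64(200), np.int64(200), np.int64(201), np.int64(201), -1, -1, -1]
side5 69 196.8 [-1, np.int64(193), np.int64(196), np.int64(198), np.int64(199), np.int64(200), np.int64(200), np.int64(201), np.int64(201), np.int64(202), np.int64(202), np.int64(202), np.int64(202), -1, -1]
side6 67 197.96 [-1, np.int64(193), np.int64(197), np.int64(199), np.int64(200), np.int64(201), np.int64(201), np.int64(202), np.int64(202), np.int64(203), np.int64(203), np.int64(203), np.int64(203), -1, -1]
side7 69 199.03 [-1, -1, np.int64(198), np.int64(200), np.int64(201), np.int64(202), np.int64(202), np.int64(203), np.int64(203), np.int64(204), np.int64(204), np.int64(204), np.int64(204), -1, -1]
side8 66 200.77 [-1, -1, np.int64(199), np.int64(201), np.int64(202), np.int64(203), np.int64(204), np.int64(204), np.int64(205), np.int64(205), np.int64(205), np.int64(206), np.int64(206), np.int64(206), -1]
side9 60 201.57 [-1, -1, np.int64(199), np.int64(202), np.int64(203), np.int64(203), np.int64(204), np.int64(205), np.int64(205), np.int64(205), np.int64(206), np.int64(206), np.int64(206), np.int64(206), -1]
[(array([267, 165,   7,  16,  90], dtype=int32), array([270.43333333, 172.24444444]))]
```

View pics/z9.png

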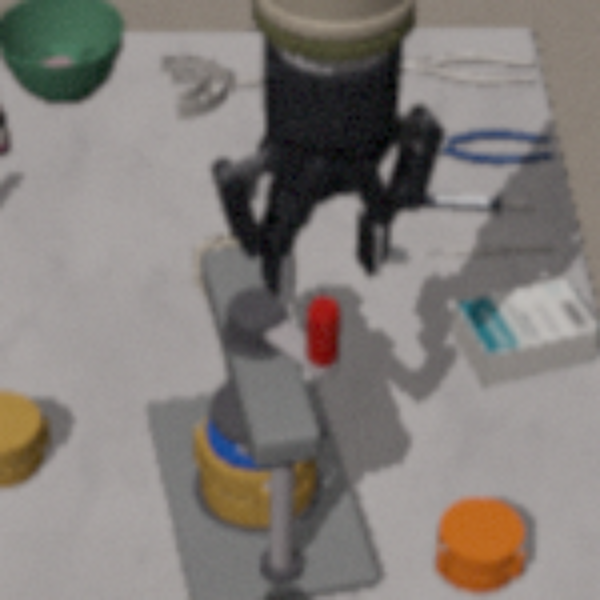

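The handle is at about (270,172) and the plate sits on the flask at about (250,203). The blue plate's travel stopped at roughly 315–330° in the pictures, which agrees with the force step. About 35° remain.

Request:
move_arm:
  claw: [0.6,0.6,0.6,0.6,0.6,0.6,0.6,0.6]
  dp:
    - [0,0,0]
    - [0,0,0]
    - [0,0,0]
    - [0,0,0.08]
    - [0,0,0.08]
    - [0,0,0.08]
    - [0,0,0]
    - [0,0,0]
  turn:
    - [0,0,-0.15]
    - [0,0,-0.15]
    - [0,0,-0.09]
    - [0,0,0]
    - [0,0,0]
    - [0,0,0]
    - [0,0,0]
    - [0,0,0]

```text
clock: 21.6
position: [0.518, -0.0711, 0.196]
ee_rot: [0.939, 0.343, -0.001, -0.0]
ft_force: [0.5, 0.5, 0.8]
grip_width: 0.6
```

Request:
move_arm:
  claw: [0,0,0,0,0]
  dp:
    - [0,0,0]
    - [0,0,0]
    - [0,0,0]
    - [0,0,0]
    - [0,0,0]
  turn:
    - [0,0,0]
    - [0,0,0]
    - [0,0,0]
    - [0,0,0]
    - [0,0,0]
  grip_force: 30

```text
clock: 22.02
position: [0.5188, -0.0712, 0.1975]
ee_rot: [0.939, 0.344, 0.001, -0.0]
ft_force: [-2.4, 0.1, 6.6]
grip_width: 0.249
```

```bash
python3 -c "
from st import *
c3()"
```

```text
t 22.0167 p [ 0.5188 -0.0712  0.1975] xyaw 40.22 tilt 0.06 q [-0.61  0.14  0.73  1.81 -0.1   1.23  0.85] F [-2.41  0.11  6.62] Ftool [-1.76 -1.64 -6.62] grip 0.249
r 0.0602 ang 130.2 turned 13.1 Tz 0.01 Feq+T 1.93
```

Request:
move_arm:
  claw: [0,0,0,0,0,0]
  dp:
    - [0.0157,0.0004,-0.003]
    - [0.0157,0.0004,0]
    - [0.0157,0.0004,0]
    - [0.0157,0.0004,0]
    - [0.0157,0.0004,0]
    - [0.0157,0.0004,0]
  turn:
    - [0,0,0.0667]
    - [0,0,0.0667]
    - [0,0,0.0667]
    - [0,0,0.0667]
    - [0,0,0.0667]
    - [0,0,0.0667]

```text
clock: 22.52
position: [0.5343, -0.0617, 0.1976]
ee_rot: [0.982, 0.191, -0.0, -0.0]
ft_force: [-4.1, -1.0, 4.2]
grip_width: 0.245
```

```bash
python3 -c "
from st import *
c3();o=manip.get_obs();M=R.from_quat(o['ee_rot']).as_matrix();print((M.T@o['ft_force'])[0]+(M.T@o['torque'])[2]/.06)"
```

```text
t 22.5167 p [ 0.5343 -0.0617  0.1976] xyaw 22.06 tilt 0.04 q [-0.64  0.19  0.75  1.77 -0.13  1.24  0.54] F [-4.14 -1.03  4.18] Ftool [-4.23 -0.6  -4.18] grip 0.245
r 0.0602 ang 112.9 turned 30.4 Tz -0.257 Feq+T -0.05
-8.509367614164685
```

Request:
move_arm:
  claw: [0,0,0,0,0]
  dp:
    - [0.0157,0.0004,0]
    - [0.0157,0.0004,0]
    - [0.0157,0.0004,0]
    - [0.0157,0.0004,0]
    - [0.0157,0.0004,0]
  turn:
    - [0,0,0.0667]
    - [0,0,0.0667]
    - [0,0,0.0667]
    - [0,0,0.0667]
    - [0,0,0.0667]

```text
clock: 22.93
position: [0.5494, -0.0575, 0.1976]
ee_rot: [0.998, 0.062, -0.0, -0.0]
ft_force: [-4.7, -1.3, 4.0]
grip_width: 0.244
```

```bash
python3 -c "
from st import *
c3();o=manip.get_obs();M=R.from_quat(o['ee_rot']).as_matrix();print((M.T@o['ft_force'])[0]+(M.T@o['torque'])[2]/.06)"
```

```text
t 22.9333 p [ 0.5494 -0.0575  0.1976] xyaw 7.07 tilt 0.05 q [-0.65  0.23  0.78  1.74 -0.17  1.24  0.3 ] F [-4.69 -1.28  3.99] Ftool [-4.82  0.7  -3.99] grip 0.244
r 0.0602 ang 97.9 turned 45.4 Tz -0.187 Feq+T 1.7
-7.932732303622238
```

The crank has turned 405.4°, about 91° past the estimated touch. Releasing and lifting clear.

Request:
move_arm:
  claw: [0.6,0.6,0.6,0.6,0.6,0.6,0.6,0.6]
  dp:
    - [0,0,0]
    - [0,0,0]
    - [0,0,0]
    - [0,0,0]
    - [0,0,-0.08]
    - [0,0,-0.1]
    - [0,0,-0.1]
    - [0,0,-0.1]
  turn:
    - [0,0,0]
    - [0,0,0]
    - [0,0,0]
    - [0,0,0]
    - [0,0,0]
    - [0,0,0]
    - [0,0,0]
    - [0,0,0]

```text
clock: 23.6
position: [0.5495, -0.0574, 0.2741]
ee_rot: [0.998, 0.063, 0.0, -0.0]
ft_force: [0.1, 0.1, -0.2]
grip_width: 0.6
```

Request:
move_arm:
  claw: [0.6,0.6,0.6,0.6,0.6,0.6,0.6,0.6]
  dp:
    - [0,-0.15,0]
    - [0,-0.15,0]
    - [0,-0.15,0]
    - [0,-0.15,0]
    - [0,-0.15,0]
    - [0,-0.1,0]
    - [0,0,0]
    - [0,0,0]
  turn:
    - [0,0,0]
    - [0,0,0]
    - [0,0,0]
    - [0,0,0]
    - [0,0,0]
    - [0,0,0]
    - [0,0,0]
    - [0,0,0]

```text
clock: 24.27
position: [0.5281, 0.1124, 0.2731]
ee_rot: [0.998, 0.065, 0.0, -0.0]
ft_force: [0.1, -0.5, 0.2]
grip_width: 0.599
```

```bash
python3 - <<'E'
from st import *
c3()
for n in ["side","top"]:
    im=cams.camera(n); cv2.imwrite(f"pics/{n}10.png",im[:,:,::-1])
s=cv2.imread("pics/side10.png");t=cv2.imread("pics/top10.png")
k,l,st_,c=cv2.connectedComponentsWithStats(red(s[:,:,::-1].copy()))
for i in range(1,k):
    if st_[i,4]>20: print("handle px",c[i], "expected",[proj('side',[.5577+.06*np.cos(a),-.1172+.06*np.sin(a),.2]) for a in np.radians([98])])
d0=cv2.imread("pics/side0.png")
def blob(im,box,f):
    y0,y1,x0,x1=box;m=f(im[y0:y1,x0:x1].astype(int));ys,xs=np.nonzero(m);return m.sum(),xs.mean()+x0,ys.mean()+y0
brass=lambda q:(q[...,2]>q[...,0]+60)
beige=lambda q:(q[...,2]>q[...,0]+35)
for im in (d0,s):
    print('flask',blob(im,(195,225,235,270),brass),'tape',blob(im,(285,335,285,335),beige))
cv2.imwrite("pics/z10.png",np.hstack([cv2.resize(s[90:240,190:340],(400,400)),cv2.resize(t[140:270,235:365],(400,400))]))
E
```

```text
t 24.2667 p [0.5281 0.1124 0.2731] xyaw 7.41 tilt 0.0 q [-0.9   0.13  0.67  1.65 -0.08  1.39 -0.09] F [ 0.12 -0.48  0.21] Ftool [ 0.06  0.49 -0.21] grip 0.599
r 0.2315 ang 97.4 turned 45.9 Tz 0.004 Feq+T 0.01
flask (np.int64(301), np.float64(248.49501661129568), np.float64(209.71760797342193)) tape (np.int64(697), np.float64(309.91822094691537), np.float64(311.7632711621234))
flask (np.int64(237), np.float64(249.04641350210971), np.float64(211.58227848101265)) tape (np.int64(718), np.float64(309.96796657381617), np.float64(311.6977715877437))
```

View pics/z10.png

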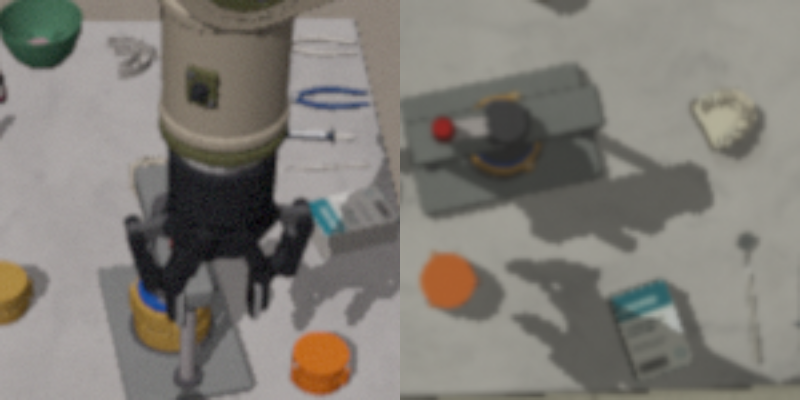

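The top view shows the handle at (249,182) left of the hub at (270,178), which is a crank direction of about 98°, as intended. I'll do a quick check that nothing else moved, then hand in.

```bash
python3 - <<'E'
from st import *
a=cv2.imread("pics/side0.png").astype(int);b=cv2.imread("pics/side10.png").astype(int)
for im in (a,b):
    q=im[210:222,236:262];m=q[...,2]>q[...,0]+60;ys,xs=np.nonzero(m);print('flask low',m.sum(),xs.min()+236,xs.max()+236,ys.max()+210)
a=cv2.imread("pics/top0.png").astype(int);b=cv2.imread("pics/top10.png").astype(int)
for nm,(y0,y1,x0,x1),f in [('cast',(160,195,325,358),lambda q:q[...,2]>q[...,0]+22),('carton',(225,268,298,335),lambda q:q[...,0]>q[...,2]+40)]:
    for im in (a,b):
        m=f(im[y0:y1,x0:x1]);ys,xs=np.nonzero(m);print(nm,m.sum(),xs.mean()+x0,ys.mean()+y0)
manip.hand_in()
E
```

```text
flask low 147 241 256 220
flask low 147 241 256 220
cast 135 339.89629629629627 177.3925925925926
cast 148 340.1756756756757 177.16216216216216
carton 81 314.18518518518516 236.4320987654321
carton 80 314.5625 236.1875
the job is handed in; nothing more can be done
```

The press is closed on the flask, about a quarter turn past touch, and I have let go and handed the job in at about 24 s. No verdict was reported.

**What I did:** I pinched the red handle and turned the crank clockwise in three grips, 405° in all. The crank felt about 4 N heavy until 306° and over 7 N by 324°, so I took touch to be at about 314 ± 8°. That puts the crank roughly 91° past touch, with a likely range of 82–99°, which is about 6 mm of spring squeeze.

**What the last checks showed:**
- **Crank:** the top picture shows the arm where the last grip left it, at about 98°.
- **Flask:** its lower outline in the side picture is unchanged to the pixel.
- **Other things:** the tape, cast and carton are within about 0.5 px of where they stood.

**Disagreements:**
- **Touch point:** judged from how far the plate travelled in the pictures, touch comes out at about 330°, which would make it about 75° past. That estimate is coarse (±16°), and both results are inside the 60–120° band.
- **Force after touch:** it read between 7.2 and 9.2 N with scatter, and did not rise smoothly.

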